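Unlock the keeper of the tape rack and push the rolls off the bar

TASK

Clear the bar of the tape rack: turn the winged keeper back until its keyway finds the pin, draw it off the bar's end and lay it down on the bench clear of the rack, without dropping it. Then push both rolls of tape along the bar and off its end, so that they stand on edge in the rack's tray. Leave the other things on the bench as they are.

Things in the scene. Friction and masses are not known exactly. Their poses are not given: they have to be found in the camera images.
- rack: Fixed wooden tape rack. Base board 134 mm wide, 12 thick, from x = -225 to 205 mm; origin at its underside, z up, x along the bar towards its free end. An upright (x -225 to -201, 110 wide, 134 high) carries a level steel bar, diameter 18, axis 95 mm above the bench, y = 0, out to x = 65. At the bar's root: a flange of diameter 44 as far as x = -191, and glue blocks 44 high as far as x = -169.
- bar_end (a point): Centre of the bar's free end face; axes as the rack's. A steel pin, diameter 5, stands out of the bar on one side only, 12 mm short of this end, its tip 17 mm from the bar's axis. It points downwards but leans, by 0.05 rad towards -y to 0.65 rad towards +y: the angle differs each time and is not measured, so it must be felt for (or seen).
- tray (a point): Middle of the tray's floor, beyond the bar's end; axes as the rack's. The floor is the base board's top, 12 mm above the bench, 130 mm long. Side cheeks with inner faces at y = +-57 mm stand 54 mm, the end wall at x = +65 mm stands 96 mm above the bench; the tray is open towards the bar. The bench is kept free for 150 mm past the end wall (10 mm thick), 60 mm to either side.
- keeper: Keeper, 0.16 kg: dark steel stop collar hanging loose on the bar between rolls and pin. Origin: hub centre; x along the bar to its free end; z to the upper wing. Hub outer diameter 44, bore 22, 24 long. Two flat wings along +z and -z, 10 thick (x), 20 wide (y), tips 60 mm from the centre. It is balanced. Pulled by one wing with one finger it tends to cant and bind.
- keyway (a point): Mouth of the keeper's keyway: on its free-end face, at the bore, on the side of the lower wing (-z); cut through the whole hub, 9 mm wide at the bore. The keeper passes the pin only with the keyway in line with it, within about 0.15 rad; else its face comes hard against the pin.
- wing (a point): On the upper wing, 45 mm from the hub's centre, axes as the keeper's. Held here from above between two fingers, across the 10 mm thickness, the keeper slides freely and the wing can turn between the pads. It was locked by a clockwise turn, seen facing the bar's free end; to free it turn it back anticlockwise (positive about x, upper wing towards the rack's -y) by 0.55 to 1.25 rad.
- roll_wide: Roll of paper tape hanging on the bar, 60 mm wide, outer diameter 100, inner 76, about 0.25 kg. Origin: its centre; x along its axis. The top of its core rests on the bar, so its centre is 29 mm below the bar's axis, its top 21 mm above it, its underside about 4 mm above the board. Which of the two rolls is the inner one differs.
- roll_narrow: Roll of paper tape hanging on the same bar, as the wide one but 48 mm wide, about 0.2 kg. The bar is bare for at least 45 mm between the upright and the inner roll, and for at least 25 mm between the outer roll and the keeper's hub. Pushed level with its centre, by fingers opened wide astride the bar, a roll stays upright best.
- stick_grey: Bystander, not to be moved: square stick of wood lying behind the rack, 290 x 22 x 16 (mm). Origin: centre of its underside.
- tin_small_1: Bystander, not to be moved: small round tin standing behind the tray, diameter 71, 71 high (mm). Origin: centre of its underside.
- pencil_0: Bystander, not to be moved: pencil lying in front of the rack, 176 x 8 x 8 (mm). Origin: centre of its underside.
- cutter: Bystander, not to be moved: snap-off knife lying in front of the tray, 168 x 22 x 16 (mm). Origin: centre of its underside.
- tape_masking: Bystander, not to be moved: roll of masking tape lying flat on the bench at the right, diameter 104, 24 high (mm). Origin: centre of its underside.
- thinner_bottle: Bystander, not to be moved: plastic bottle standing to the right and behind the rack, diameter 70, 197 high (mm). Origin: centre of its underside.
- sanding_block: Bystander, not to be moved: sanding block lying at the left, 64 x 102 x 26 (mm). Origin: centre of its underside.

How it is judged (in metres and radians):
On the way, in this order (a step that is already met when the one before it is completed fails the run):
1. the keeper has been drawn off the bar's end (x of keeper in the frame of bar_end above 0.013 m and distance between keeper and bar_end above 0.02 m), for 0.1 s.
2. the keeper has been laid on the bench, clear of the rack (height (world z) of keeper between -0.01 and 0.04 m and contact force between keeper and the fingers below 0.05 N and contact force between keeper and rack below 0.05 N), for 0.2 s.
3. both rolls are off the bar, in the tray (x of roll_wide in the frame of bar_end above 0.028 m and y of roll_wide in the frame of tray between -0.03 and 0.03 m and x of each of roll_wide, roll_narrow in the frame of tray below 0.065 m and x of roll_narrow in the frame of bar_end above 0.022 m and y of roll_narrow in the frame of tray between -0.03 and 0.03 m), for 0.2 s.
At the end, for the whole second after the job is handed in: Both rolls are in the tray and wholly beyond the bar's end (to about 2 mm), standing on edge (axis within 0.6 rad of level); the keeper lies on the bench (its centre less than 40 mm above it), not touching the rack; all three are at rest (all of step 3 and angle between roll_wide's own x axis and vertical between 0.97 and 2.17 rad and angle between roll_narrow's own x axis and vertical between 0.97 and 2.17 rad and height (world z) of keeper between -0.01 and 0.04 m and contact force between keeper and rack below 0.05 N and linear speed of each of keeper, roll_wide, roll_narrow below 0.03 m/s).
It fails at once if a bystander was moved more than 25 mm or knocked over (distance of any of stick_grey, tin_small_1, pencil_0, cutter, tape_masking, thinner_bottle, sanding_block from where it was at the start of the episode above 0.025 m).
It fails at once if the keeper was let drop: off the bar and not held, its centre more than 70 mm above the bench (x of keeper in the frame of bar_end above 0.014 m and height (world z) of keeper above 0.07 m and contact force between keeper and the fingers below 0.05 N).
It also fails if it takes over 66 s, if anything falls off the work surface, if the arm or the gripper's body presses on something with over 40 N, if the wrist force passes 120 N, or if a joint passes its speed limit or range.

ROBOT

A 6-joint arm with a two-finger parallel gripper is mounted at the origin on a cart in front of the work surface, level with it; the furniture and walls round the work are solid. World frame = base frame: x ahead of the robot, y to its left, z up, the work surface at z = 0. Lengths are in mm, angles in rad, forces in N, time in s.
With the tool pointing down it reaches from about 325 to 775 mm from the base axis. Payload 5.5 kg.
Tool frame: the origin (TCP) lies between the finger pads; the fingertips stand 17 mm ahead of it and the grasp point (between the pads) lies 2 mm behind it; z points along the fingers, y is the line along which they close (so a half turn about z gives the same grasp; the last joint's range is limited). The gripper opens to 85 mm and grips with 20 to 120 N. Pads are 22 mm wide; open, the fingers measure 114 mm over their backs; the gripper's body (76 mm by 85 mm) begins 54 mm behind the grasp point. The pads swing forward as they close: fully open they stand 13 mm farther back than shut.
Start: joints at [-1.399, 0.091, 1.231, -0, 1.82, -0.057], TCP at [136.084, -584.378, 248.275] pointing down, gripper open.
Joint ranges: [-2.87, 2.87], [-0.86, 2.18], [0.17, 2.46], [-1.51, 4.65], [0.06, 2.69], [-2.65, 2.65]. Speed limits (rad/s): [2.57, 2.57, 3.01, 3.14, 3.14, 3.14].

INTERFACE

Orientations are given as a rotation vector (axis times angle).
In Python, from bench import bot gives the robot as it stands.
- The arm moves only by the tool drive_tool, never from a script. Its argument "targets" is a list of rows, each an object with "slide": the shift along the tool's x, y, z in units of 8 cm (1.0 is 8 cm), a list of three; "twist": the turn about the tool's z in units of pi/2 rad (1.0 is pi/2 rad). In form: [{"slide": [tx, ty, tz], "twist": twist}, ...]. A call has 1 to 20 rows; each row is the pose to reach, as a shift and turn from the pose commanded when the call began, along the tool's axes at that moment; what a row does not reach only later rows make up. A row lasts 1/12 s, in which the tool goes at most 41.7 mm and 7.16 degrees, less where a joint would pass 70% of its speed; a pose out of reach is approached as far as the arm can. A call with a number of a shift or a turn outside -1 to 1 is refused whole. A call with a gripper value outside its range is refused whole. "grip" is the closure, from 0 (fully open) to 1 (shut), set as the call begins (left out, the last holds). The fingers move at their own pace and stop on an object; "force" is the grip in N (left out, the last holds). Time passes only in rows, so rows that repeat a pose let the fingers close. It gives the time, the measured TCP pose, the force, the opening and the grip force at its end, in the units of the state.
- bot.get_obs(): the state, without advancing time (a new reading comes with each control period).
- bot.grab_frame(name): name is "scene" or "top"; returns a dict with "pixels" (384x512x3 uint8, red, green, blue), "K" (3x3 intrinsics, pixels), "T" (4x4, takes a point from camera to world coordinates). Camera axes: x right, y down, z forward; pixel columns grow to the right and rows downward; lengths in mm; the calibration is good to about 2 mm. A picture is of the moment at which its call begins. There is no depth.
- bot.hand_in(): hands the job in; it is judged then, once.
The state is a dict: "clock": time; "joint_pos": joint angles; "joint_vel": joint speeds; "effort": joint torques, N m; "tool_pos": TCP position; "eef_rot": TCP orientation; "contact_force": force on the tool from outside, world axes, zero at the start; "moment": the same for the moment, N m; "gripper_width": finger opening in mm; "gripper_force": force on a finger pad.
Only numpy, scipy, OpenCV 4.12 (cv2) and the standard library are available. Lean on these libraries where they do the work, as an engineer would, in place of code of your own. Each camera call takes 0.05 s, during which the arm holds its last target. There are 200 camera calls.

## Working session

There is one attempt and no reset: what is moved stays moved. The work goes in short steps, Python scripts to look and compute and a tool call to move; the robot and the scene stay as the last step left them, time stands still between calls to the robot, and variables do not carry over. Pictures are saved under pics/ and viewed, at most 10 in all, crops included, and the job is handed in when it is done.

Besides the shell and the picture viewer there is one more tool, called by a JSON object that holds its "name" and its "arguments", one argument or row to a line. drive_tool: Moves the arm, as the interface text tells. Shifts and turns lie within -1 to 1; 1 stands for 8 cm of shift or pi/2 rad of turn. Its arguments: {"type":"object","properties":{"targets":{"type":"array"},"grip":{"type":"number"},"force":{"type":"number"}},"required":["targets"]}

```bash
ls; mkdir -p pics; cat > h.py <<'E'
import numpy as np, cv2
from bench import bot
def grab(n,f=None):
    d=bot.grab_frame(n); im=cv2.cvtColor(np.asarray(d["pixels"]),cv2.COLOR_RGB2BGR)
    if f: cv2.imwrite("pics/"+f,im)
    return im,np.array(d["K"]),np.array(d["T"])
def ray(K,T,u,v):
    d=T[:3,:3]@np.linalg.solve(K,[u,v,1.]); return T[:3,3],d
def onz(K,T,u,v,z):
    o,d=ray(K,T,u,v); return o+d*(z-o[2])/d[2]
def proj(K,T,p):
    q=K@(T[:3,:3].T@(np.asarray(p,float)-T[:3,3])); return q[:2]/q[2]
def tri(a,b):
    (o1,d1),(o2,d2)=a,b
    s=np.linalg.lstsq(np.c_[d1,-d2],o2-o1,rcond=None)[0]
    p,q=o1+s[0]*d1,o2+s[1]*d2; return (p+q)/2,np.linalg.norm(p-q)
E
python3 - <<'E'
from h import *
for n in("scene","top"):
    im,K,T=grab(n,n+"0.png"); np.savez(n+".npz",K=K,T=T); print(n,K.round(1).tolist(),T.round(3).tolist())
print(bot.get_obs())
a=cv2.imread("pics/scene0.png");b=cv2.imread("pics/top0.png")
E
```

```text
pics
scene [[363.8, 0.0, 257.9], [0.0, 363.8, 190.7], [0.0, 0.0, 1.0]] [[-0.808, -0.321, 0.493, -103.453], [-0.588, 0.452, -0.67, 907.332], [-0.008, -0.832, -0.555, 829.864], [0.0, 0.0, 0.0, 1.0]]
top [[383.6, 0.0, 258.6], [0.0, 383.6, 190.0], [0.0, 0.0, 1.0]] [[0.008, -0.996, 0.087, 421.237], [-1.0, -0.008, 0.001, 24.662], [-0.0, -0.087, -0.996, 1354.08], [0.0, 0.0, 0.0, 1.0]]
{'clock': 0.1, 'joint_pos': array([-1.39870125e+00,  9.17980221e-02,  1.23177713e+00,  1.14081048e-05,
        1.81978367e+00, -5.67178290e-02]), 'joint_vel': array([-3.11773941e-05, -1.86016515e-03, -2.08458292e-03,  1.64782064e-03,
        1.19479312e-03,  7.03027736e-04]), 'effort': array([ 3.01040745e-03, -4.60216641e+01, -4.19218826e+01, -8.44083502e-06,
        1.06588524e-02,  2.94877611e-05]), 'tool_pos': array([ 136.0466594 , -584.14750791,  247.24866436]), 'eef_rot': array([-3.11930233e+00, -3.58437930e-01,  1.42533865e-04]), 'contact_force': array([-0.65334401,  0.02853451,  0.57898149]), 'moment': array([-0.01272362,  0.00069217, -0.04707263]), 'gripper_force': 0.0, 'gripper_width': 85.02192647410597}
```

View pics/scene0.png

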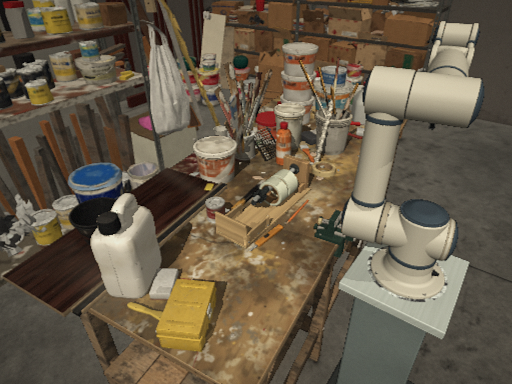

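View pics/top0.png

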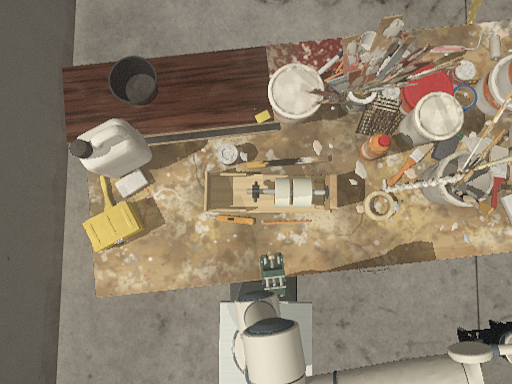

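The top view shows the rack at about (205–340, 170–212) with its free end to the left (world +y). The keeper is at about (255, 190) and the rolls at (282, 190) and (302, 190). The scene view shows the rack around (265, 205). Next I'll enlarge both.

```bash
python3 - <<'E'
import cv2,numpy as np
a=cv2.imread("pics/top0.png")[162:222,195:355];b=cv2.imread("pics/scene0.png")[158:248,210:330]
A=cv2.resize(a,None,fx=5,fy=5,interpolation=cv2.INTER_CUBIC);cv2.imwrite("pics/c1.png",A)
cv2.imwrite("pics/c2.png",cv2.resize(b,None,fx=6.5,fy=6.5,interpolation=cv2.INTER_CUBIC))
E
```

```text
(no output)
```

View pics/c1.png

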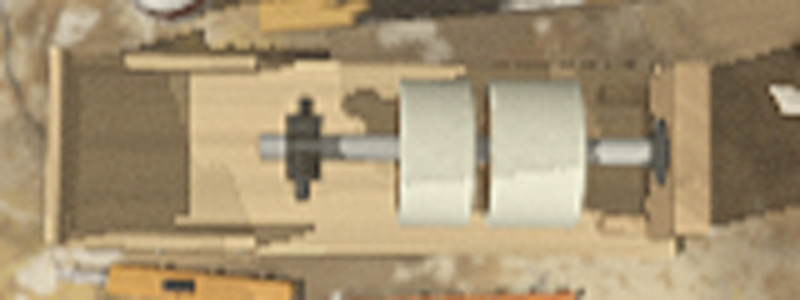

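View pics/c2.png

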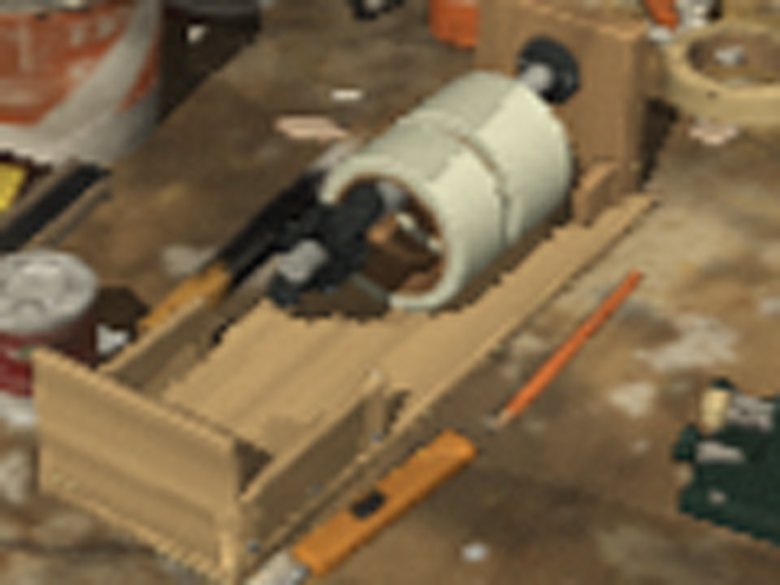

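The top crop shows the bar from (258,148) to (655,150), keeper hub at (304,148) and wing tips at (303,200) and (306,97). The narrow roll spans crop x 400–473 (outer) and the wide roll 490–585 (inner). The scene crop shows the upper wing leaning toward the robot (380,190) and the lower wing at (285,295). Now I'll measure these points.

```bash
cat > m.py <<'E'
from h import *
t=np.load("top.npz");s=np.load("scene.npz")
def comps(f,r,mask):
    im=cv2.imread(f);x0,y0,x1,y1=r;h=cv2.cvtColor(im[y0:y1,x0:x1],cv2.COLOR_BGR2HSV)
    m=mask(h).astype(np.uint8);n,l,st,c=cv2.connectedComponentsWithStats(m)
    return [(st[i].tolist(),(c[i]+[x0,y0]).round(1).tolist(),l==i) for i in range(1,n) if st[i][4]>12]
if __name__=="__main__":
    for f,r in(("pics/top0.png",(200,170,340,212)),("pics/scene0.png",(235,165,305,210))):
        for nm,mk in(("dark",lambda h:(h[...,2]<85)&(h[...,1]<110)),("grey",lambda h:(h[...,1]<50)&(h[...,2]>=95))):
            for st,c,m in comps(f,r,mk):
                ys,xs=np.nonzero(m);P=np.c_[xs+r[0],ys+r[1]]
                box=cv2.minAreaRect(P.astype(np.float32))
                print(f[5:8],nm,[st[0]+r[0],st[1]+r[1],*st[2:]],c,np.round(box[0],1),np.round(box[1],1),round(box[2],1))
    K,T=t["K"],t["T"];c1=lambda u,v:(195+(u+.5)/5-.5,162+(v+.5)/5-.5)
    for n,u,v,z in(("barend",258,148,95),("barroot",655,151,95),("wallL_top",55,47,96),("wallL_bot",52,240,96),("hub",304,148,95),("tipUp",303,200,125),("tipLo",306,97,60),("outer roll near",400,150,116),("outer far",473,150,116),("in near",490,150,116),("in far",585,150,116),("upright face top",675,65,134),("upright top2",675,235,134)):
        print(n,onz(K,T,*c1(u,v),z).round(1))
    c2=lambda u,v:(210+(u+.5)/6.5-.5,158+(v+.5)/6.5-.5)
    K2,T2=s["K"],s["T"]
    for n,a,b in(("barend",(258,148),(285,265)),("wallcorner far",(52,47),(38,350)),("wallcorner near",(50,242),(240,440)),("wingUp",(303,200),(375,190)),("wingLo",(306,97),(283,295)),("flange",(660,150),(547,70))):
        p,e=tri(ray(K,T,*c1(*a)),ray(K2,T2,*c2(*b)));print("tri",n,p.round(1),e.round(1))
E
python3 m.py
```

```text
top dark [255, 192, 4, 6, 19] [256.6, 194.2] [256.5 194.5] [5. 3.] 90.0
top grey [247, 178, 81, 30, 1155] [291.5, 192.1] [287.  191.9] [80.1 28.8] 1.7
sce dark [235, 165, 9, 8, 31] [237.9, 168.5] [238.2 168.7] [7.5 6.2] 31.0
sce dark [241, 165, 7, 3, 13] [244.1, 165.5] [244. 166.] [2. 6.] 90.0
sce dark [290, 165, 9, 9, 49] [294.8, 168.4] [294. 169.] [8. 8.] 90.0
sce dark [243, 184, 27, 22, 325] [256.9, 194.4] [256.4 194. ] [26.5 20.4] 3.4
sce grey [259, 168, 38, 37, 558] [282.4, 182.5] [280.3 183. ] [27.8 39.1] 50.2
sce grey [253, 195, 7, 6, 28] [255.8, 197.5] [255.9 197.6] [4.2 6.4] 56.3
barend [527.1  66.7  95. ]
barroot [ 527.1 -194.8   95. ]
wallL_top [593.  201.6  96. ]
wallL_bot [465.5 201.1  96. ]
hub [527.3  36.4  95. ]
tipUp [491.3  36.5 125. ]
tipLo [565.   35.7  60. ]
outer roll near [524.8 -26.  116. ]
outer far [525.1 -73.2 116. ]
in near [525.2 -84.3 116. ]
in far [ 525.7 -145.8  116. ]
upright face top [ 579.2 -201.2  134. ]
upright top2 [ 470.4 -200.3  134. ]
tri barend [529.8  68.5  96.9] 6.7
tri wallcorner far [593.  203.6  95.1] 0.5
tri wallcorner near [463.4 201.9  95.4] 1.9
tri wingUp [492.7  37.9 143.2] 5.7
tri wingLo [564.8  34.4  43.2] 5.0
tri flange [ 528.9 -197.9   93. ] 2.2
```

{"name": "drive_tool", "arguments": {
  "targets": [
    {"slide": [0.34,-0.37,0],"twist": 0.073},
    {"slide": [0.685,-0.74,0],"twist": 0.1457},
    {"slide": [0.685,-0.74,0],"twist": 0.1457},
    {"slide": [0.685,-0.74,0],"twist": 0.1457}
  ],
  "grip": 0.6,
  "force": 30
}}

```text
clock: 0.43
tool_pos: [176.9, -513.1, 248.1]
eef_rot: [-3.141, -0.004, 0.0]
contact_force: [-0.7, -0.4, 0.2]
gripper_width: 38.6
gripper_force: 0.0
```

{"name": "drive_tool", "arguments": {
  "targets": [
    {"slide": [0.28,-0.49,0],"twist": 0},
    {"slide": [0.56,-0.98,0],"twist": 0},
    {"slide": [0.56,-0.98,0],"twist": 0}
  ]
}}

```text
clock: 0.68
tool_pos: [222.6, -433.2, 248.5]
eef_rot: [-3.14, -0.005, -0.002]
contact_force: [0.5, 0.1, 0.3]
gripper_width: 34.4
gripper_force: 0.0
```

{"name": "drive_tool", "arguments": {
  "targets": [
    {"slide": [0.29,-0.49,0],"twist": 0},
    {"slide": [0.575,-0.98,0],"twist": 0},
    {"slide": [0.575,-0.98,0],"twist": 0}
  ]
}}

```text
clock: 0.93
tool_pos: [268.7, -354.7, 248.9]
eef_rot: [-3.141, -0.006, -0.003]
contact_force: [0.3, -1.4, -0.3]
gripper_width: 34.1
gripper_force: 0.0
```

{"name": "drive_tool", "arguments": {
  "targets": [
    {"slide": [0.29,-0.49,0],"twist": 0},
    {"slide": [0.575,-0.98,0],"twist": 0},
    {"slide": [0.575,-0.98,0],"twist": 0}
  ]
}}

```text
clock: 1.18
tool_pos: [314.8, -276.3, 248.8]
eef_rot: [-3.141, -0.007, -0.003]
contact_force: [-0.4, 0.0, 0.5]
gripper_width: 34.3
gripper_force: 0.0
```

{"name": "drive_tool", "arguments": {
  "targets": [
    {"slide": [0.29,-0.49,0],"twist": 0},
    {"slide": [0.575,-0.98,0],"twist": 0},
    {"slide": [0.575,-0.98,0],"twist": 0}
  ]
}}

```text
clock: 1.43
tool_pos: [360.9, -197.8, 248.6]
eef_rot: [-3.14, -0.008, -0.002]
contact_force: [1.1, 0.2, -0.4]
gripper_width: 34.2
gripper_force: 0.0
```

{"name": "drive_tool", "arguments": {
  "targets": [
    {"slide": [0.29,-0.49,0],"twist": 0},
    {"slide": [0.575,-0.98,0],"twist": 0},
    {"slide": [0.575,-0.98,0],"twist": 0}
  ]
}}

```text
clock: 1.68
tool_pos: [406.9, -119.4, 248.2]
eef_rot: [-3.14, -0.008, -0.001]
contact_force: [-1.0, 0.6, -0.7]
gripper_width: 34.1
gripper_force: 0.0
```

{"name": "drive_tool", "arguments": {
  "targets": [
    {"slide": [0.29,-0.49,0],"twist": 0},
    {"slide": [0.575,-0.98,0],"twist": 0},
    {"slide": [0.575,-0.98,0],"twist": 0}
  ]
}}

```text
clock: 1.93
tool_pos: [452.9, -41.2, 247.8]
eef_rot: [-3.14, -0.007, -0.0]
contact_force: [0.0, 0.2, -0.1]
gripper_width: 34.0
gripper_force: 0.0
```

{"name": "drive_tool", "arguments": {
  "targets": [
    {"slide": [0.29,-0.49,0],"twist": 0},
    {"slide": [0.575,-0.98,0],"twist": 0},
    {"slide": [0.575,-0.98,0],"twist": 0},
    {"slide": [0.575,-0.98,0],"twist": 0}
  ]
}}

```text
clock: 2.27
tool_pos: [497.9, 34.8, 247.3]
eef_rot: [3.141, 0.005, -0.003]
contact_force: [1.2, -0.3, -0.3]
gripper_width: 34.3
gripper_force: 0.0
```

{"name": "drive_tool", "arguments": {
  "targets": [
    {"slide": [0.01,-0.02,0.45],"twist": 0},
    {"slide": [0.01,-0.02,0.85],"twist": 0},
    {"slide": [0.01,-0.02,0.85],"twist": 0}
  ]
}}

```text
clock: 2.52
tool_pos: [494.7, 33.8, 172.8]
eef_rot: [3.14, -0.002, -0.019]
contact_force: [-1.3, -0.2, -0.7]
gripper_width: 34.2
gripper_force: 0.0
```

{"name": "drive_tool", "arguments": {
  "targets": [
    {"slide": [0,0,0.3],"twist": 0},
    {"slide": [0,0,0.59],"twist": 0},
    {"slide": [0,0,0.59],"twist": 0},
    {"slide": [0,0,0.59],"twist": 0}
  ]
}}

```text
clock: 2.85
tool_pos: [497.3, 34.6, 133.7]
eef_rot: [3.141, -0.002, -0.002]
contact_force: [0.9, 0.6, 0.9]
gripper_width: 34.1
gripper_force: 0.0
```

```bash
python3 - <<'E'
from h import *
a,_,_=grab("top");b,_,_=grab("scene")
A=cv2.resize(a[162:222,205:305],(600,360),interpolation=3);B=cv2.resize(b[158:228,220:320],(343,240),interpolation=3)
c=np.zeros((600,600,3),np.uint8);c[:360]=A;c[360:,:343]=B;cv2.imwrite("pics/g1.png",c)
print(bot.get_obs()["tool_pos"])
E
```

```text
[498.56370956  35.17721723 135.7582039 ]
```

View pics/g1.png

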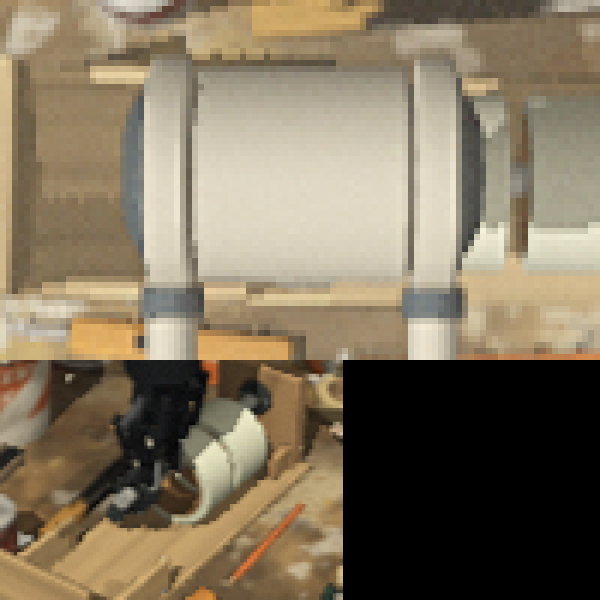

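The top view is hidden by the arm. The scene inset shows the fingers at the upper wing. Next I lower slightly and close.

{"name": "drive_tool", "arguments": {
  "targets": [
    {"slide": [0,-0.01,0.04],"twist": 0},
    {"slide": [0,-0.01,0.04],"twist": 0}
  ]
}}

```text
clock: 3.12
tool_pos: [498.3, 36.7, 131.3]
eef_rot: [3.142, -0.0, 0.003]
contact_force: [0.5, -0.1, -0.2]
gripper_width: 34.1
gripper_force: 0.0
```

{"name": "drive_tool", "arguments": {
  "targets": [
    {"slide": [0,0,0],"twist": 0},
    {"slide": [0,0,0],"twist": 0},
    {"slide": [0,0,0],"twist": 0},
    {"slide": [0,0,0],"twist": 0},
    {"slide": [0,0,0],"twist": 0},
    {"slide": [0,0,0],"twist": 0}
  ],
  "grip": 1,
  "force": 25
}}

```text
clock: 3.62
tool_pos: [497.9, 36.9, 130.5]
eef_rot: [3.142, 0.0, 0.002]
contact_force: [-1.3, 0.4, 3.5]
gripper_width: 9.7
gripper_force: 27.8
```

{"name": "drive_tool", "arguments": {
  "targets": [
    {"slide": [0.036,0,-0.025],"twist": 0},
    {"slide": [0.074,0,-0.047],"twist": 0},
    {"slide": [0.115,0,-0.068],"twist": 0},
    {"slide": [0.157,0,-0.085],"twist": 0},
    {"slide": [0.2,0,-0.099],"twist": 0},
    {"slide": [0.246,0,-0.11],"twist": 0},
    {"slide": [0.29,0,-0.118],"twist": 0},
    {"slide": [0.337,0,-0.121],"twist": 0},
    {"slide": [0.337,0,-0.121],"twist": 0},
    {"slide": [0.337,0,-0.121],"twist": 0}
  ]
}}

```text
clock: 4.45
tool_pos: [523.4, 37.0, 138.5]
eef_rot: [-3.141, -0.0, 0.008]
contact_force: [-4.6, -0.3, 1.2]
gripper_width: 9.5
gripper_force: 27.7
```

```bash
python3 - <<'E'
from h import *
b,_,_=grab("scene")
cv2.imwrite("pics/g2.png",cv2.resize(b[168:228,220:310],(720,480),interpolation=3))
o=bot.get_obs();print(o["tool_pos"],o["contact_force"],o["moment"])
E
```

```text
[523.47437209  36.97674107 138.47552271] [-4.81113001  0.11559024  0.25483657] [ 0.03028901  1.04161899 -0.00344852]
```

View pics/g2.png

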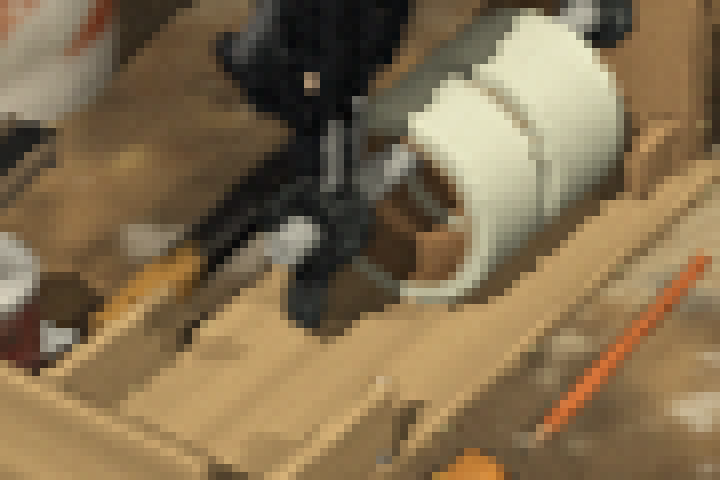

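The lower wing now hangs near vertical at crop (308,310), so the keeper has turned. Next I pull it gently against the pin.

{"name": "drive_tool", "arguments": {
  "targets": [
    {"slide": [0,-0.03,0],"twist": 0},
    {"slide": [0,-0.06,0],"twist": 0},
    {"slide": [0,-0.09,0],"twist": 0},
    {"slide": [0,-0.09,0],"twist": 0},
    {"slide": [0,-0.09,0],"twist": 0}
  ]
}}

```text
clock: 4.92
tool_pos: [524.1, 44.0, 139.2]
eef_rot: [3.141, 0.0, -0.003]
contact_force: [-4.2, -1.5, 1.1]
gripper_width: 9.8
gripper_force: 27.8
```

{"name": "drive_tool", "arguments": {
  "targets": [
    {"slide": [0,-0.03,0],"twist": 0},
    {"slide": [0,-0.06,0],"twist": 0},
    {"slide": [0,-0.06,0],"twist": 0},
    {"slide": [0,-0.06,0],"twist": 0}
  ]
}}

```text
clock: 5.25
tool_pos: [524.2, 48.9, 139.2]
eef_rot: [3.141, 0.0, -0.002]
contact_force: [-4.5, -1.7, 0.3]
gripper_width: 9.8
gripper_force: 27.7
```

{"name": "drive_tool", "arguments": {
  "targets": [
    {"slide": [0,-0.04,0],"twist": 0},
    {"slide": [0,-0.08,0],"twist": 0},
    {"slide": [0,-0.12,0],"twist": 0},
    {"slide": [0,-0.12,0],"twist": 0},
    {"slide": [0,-0.12,0],"twist": 0}
  ]
}}

```text
clock: 5.67
tool_pos: [524.2, 58.6, 139.2]
eef_rot: [-3.141, -0.0, 0.002]
contact_force: [-5.2, -0.7, 1.1]
gripper_width: 9.4
gripper_force: 27.7
```

```bash
python3 - <<'E'
from h import *
b,_,_=grab("scene")
cv2.imwrite("pics/g3.png",cv2.resize(b[168:228,220:310],(720,480),interpolation=3))
o=bot.get_obs();print(o["tool_pos"],o["contact_force"],o["moment"])
E
```

```text
[524.2165177   58.62320627 139.1937364 ] [-3.96392894 -1.58783589  0.54505   ] [-0.25155045  0.97266748 -0.03538061]
```

View pics/g3.png

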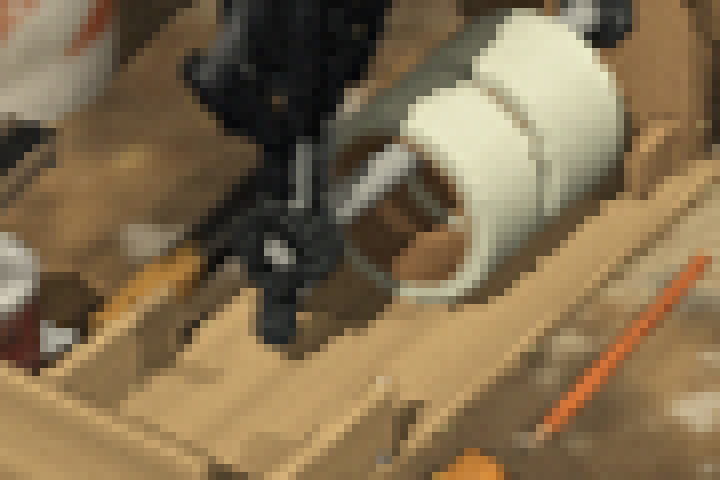

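The keeper has passed the pin: its free face is level with the bar end at crop (275,250). I draw it off and lift it over the end wall.

{"name": "drive_tool", "arguments": {
  "targets": [
    {"slide": [0,-0.08,0],"twist": 0},
    {"slide": [0,-0.16,0],"twist": 0},
    {"slide": [0,-0.24,0],"twist": 0},
    {"slide": [0,-0.32,0],"twist": 0},
    {"slide": [0,-0.42,0],"twist": 0},
    {"slide": [0,-0.54,0],"twist": 0},
    {"slide": [0,-0.65,0],"twist": 0},
    {"slide": [0,-0.65,0],"twist": 0},
    {"slide": [0,-0.65,0],"twist": 0}
  ],
  "force": 45
}}

```text
clock: 6.47
tool_pos: [524.7, 111.2, 139.5]
eef_rot: [3.142, 0.002, 0.0]
contact_force: [-0.0, -0.6, -1.7]
gripper_width: 9.7
gripper_force: 47.2
```

{"name": "drive_tool", "arguments": {
  "targets": [
    {"slide": [0,0,-0.2],"twist": 0},
    {"slide": [0,0,-0.4],"twist": 0},
    {"slide": [0,0,-0.6],"twist": 0},
    {"slide": [0,0,-0.8],"twist": 0},
    {"slide": [0,0,-1],"twist": 0},
    {"slide": [0,0,-1],"twist": 0}
  ]
}}

```text
clock: 6.97
tool_pos: [525.9, 110.3, 223.7]
eef_rot: [-3.141, 0.001, -0.01]
contact_force: [0.1, -0.1, -0.8]
gripper_width: 9.2
gripper_force: 47.3
```

```bash
python3 - <<'E'
from h import *
b,_,_=grab("scene","s4.png");a,K,T=grab("top","t4.png")
o=bot.get_obs();print(o["tool_pos"],o["contact_force"],o["gripper_width"])
print("sanding edge", [ (n,onz(K,T,u,v,0).round()) for n,u,v in (("blockR",147,183),("cutL",216,219))])
c=np.zeros((500,800,3),np.uint8);c[:,:400]=cv2.resize(b[120:245,190:290],(400,500),interpolation=3);c[:320,400:]=cv2.resize(a[150:230,150:250],(400,320),interpolation=3);cv2.imwrite("pics/g4.png",c)
E
```

```text
[524.96765602 110.30219411 219.81040985] [-0.53339304 -0.02525391 -3.05965216] 9.321259365743943
sanding edge [('blockR', array([562., 422.,   0.])), ('cutL', array([436., 175.,   0.]))]
```

View pics/g4.png

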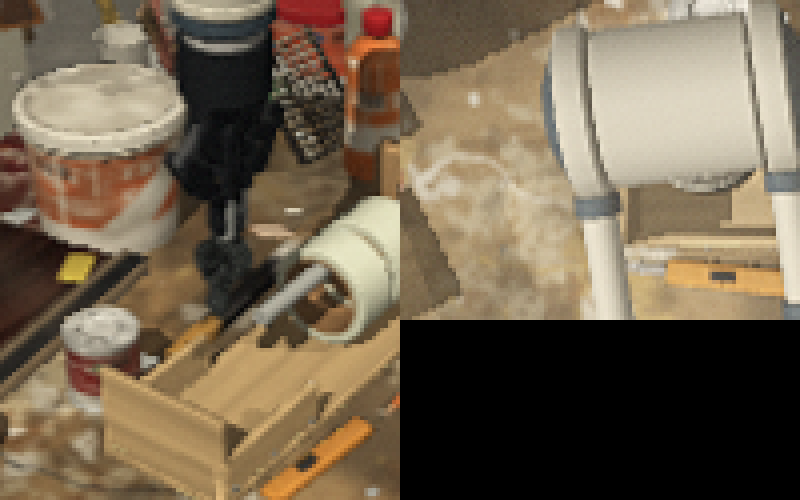

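The keeper is held, with its lower wing tip at left-panel (215,305), above the end wall. Now I carry it past the wall.

{"name": "drive_tool", "arguments": {
  "targets": [
    {"slide": [0,0,-0.25],"twist": 0},
    {"slide": [-0.15,-0.25,-0.25],"twist": 0},
    {"slide": [-0.3,-0.5,-0.25],"twist": 0},
    {"slide": [-0.45,-0.75,-0.25],"twist": 0},
    {"slide": [-0.6,-1,-0.25],"twist": 0},
    {"slide": [-0.6,-1,-0.25],"twist": 0}
  ]
}}

```text
clock: 7.57
tool_pos: [474.6, 193.1, 237.8]
eef_rot: [-3.141, -0.005, 0.005]
contact_force: [0.4, 0.3, -2.3]
gripper_width: 9.2
gripper_force: 47.2
```

{"name": "drive_tool", "arguments": {
  "targets": [
    {"slide": [0,-0.3,0],"twist": 0},
    {"slide": [0,-0.6,0],"twist": 0},
    {"slide": [0,-1,0],"twist": 0},
    {"slide": [0,-1,0],"twist": 0},
    {"slide": [0,-1,0],"twist": 0}
  ]
}}

```text
clock: 7.98
tool_pos: [476.3, 271.1, 237.5]
eef_rot: [3.14, 0.003, -0.004]
contact_force: [-0.8, 0.3, -1.7]
gripper_width: 9.4
gripper_force: 47.2
```

{"name": "drive_tool", "arguments": {
  "targets": [
    {"slide": [0,-0.15,0.25],"twist": 0},
    {"slide": [0,-0.15,0.5],"twist": 0},
    {"slide": [0,-0.15,0.75],"twist": 0},
    {"slide": [0,-0.15,1],"twist": 0},
    {"slide": [0,-0.15,1],"twist": 0},
    {"slide": [0,-0.15,1],"twist": 0}
  ]
}}

```text
clock: 8.48
tool_pos: [476.2, 281.0, 157.8]
eef_rot: [3.139, -0.002, -0.005]
contact_force: [0.3, -0.4, -0.5]
gripper_width: 9.0
gripper_force: 47.1
```

{"name": "drive_tool", "arguments": {
  "targets": [
    {"slide": [0,0,0.2],"twist": 0},
    {"slide": [0,0,0.4],"twist": 0},
    {"slide": [0,0,0.55],"twist": 0},
    {"slide": [0,0,0.62],"twist": 0},
    {"slide": [0,0,0.66],"twist": 0},
    {"slide": [0,0,0.68],"twist": 0},
    {"slide": [0,0,0.68],"twist": 0},
    {"slide": [0,0,0.68],"twist": 0}
  ],
  "force": 20
}}

```text
clock: 9.15
tool_pos: [477.0, 282.7, 106.2]
eef_rot: [-3.141, 0.0, -0.002]
contact_force: [-0.4, 0.7, -1.8]
gripper_width: 9.3
gripper_force: 47.3
```

{"name": "drive_tool", "arguments": {
  "targets": [
    {"slide": [0,0,0.02],"twist": 0},
    {"slide": [0,0,0.04],"twist": 0},
    {"slide": [0,0,0.06],"twist": 0},
    {"slide": [0,0,0.06],"twist": 0}
  ],
  "grip": 1,
  "force": 20
}}

```text
clock: 9.48
tool_pos: [477.6, 283.1, 104.6]
eef_rot: [-3.139, -0.0, -0.006]
contact_force: [-4.5, -2.3, 12.8]
gripper_width: 9.1
gripper_force: 49.5
```

{"name": "drive_tool", "arguments": {
  "targets": [
    {"slide": [0.09,0,-0.01],"twist": 0},
    {"slide": [0.18,0,-0.01],"twist": 0},
    {"slide": [0.26,0,0],"twist": 0},
    {"slide": [0.35,0,0.01],"twist": 0},
    {"slide": [0.43,0,0.03],"twist": 0},
    {"slide": [0.52,0,0.05],"twist": 0},
    {"slide": [0.52,0,0.05],"twist": 0}
  ]
}}

```text
clock: 10.07
tool_pos: [520.6, 283.0, 100.8]
eef_rot: [-3.139, 0.001, -0.01]
contact_force: [-1.0, -0.7, 12.4]
gripper_width: 9.2
gripper_force: 54.3
```

```bash
python3 - <<'E'
from h import *
b,K,T=grab("scene","s5.png")
u,v=proj(K,T,[500,283,50]).astype(int)
cv2.imwrite("pics/g5.png",cv2.resize(b[v-50:v+40,u-60:u+60],(720,540),interpolation=3))
o=bot.get_obs();print(o["tool_pos"],o["contact_force"],o["gripper_width"],u,v)
E
```

```text
[520.49701428 282.9734846  100.92820834] [ 0.08089583 -2.10236752 11.58696982] 8.823138935076624 221 245
```

View pics/g5.png

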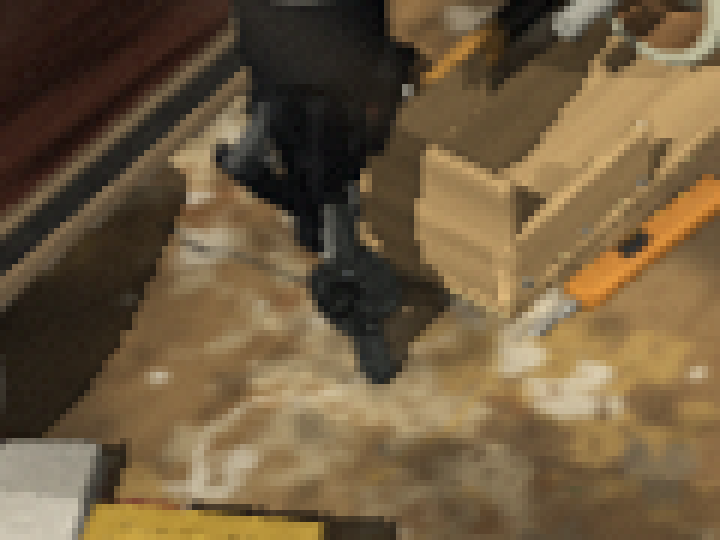

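The keeper is tilting as meant: hub at (355,295), lower tip on the bench at (380,375). I continue the arc.

{"name": "drive_tool", "arguments": {
  "targets": [
    {"slide": [0.12,0,0.05],"twist": 0},
    {"slide": [0.23,0,0.11],"twist": 0},
    {"slide": [0.34,0,0.18],"twist": 0},
    {"slide": [0.44,0,0.26],"twist": 0},
    {"slide": [0.52,0,0.35],"twist": 0},
    {"slide": [0.6,0,0.45],"twist": 0},
    {"slide": [0.66,0,0.56],"twist": 0},
    {"slide": [0.72,0,0.68],"twist": 0},
    {"slide": [0.72,0,0.68],"twist": 0}
  ]
}}

```text
clock: 10.87
tool_pos: [580.0, 282.9, 45.8]
eef_rot: [-3.138, 0.002, -0.015]
contact_force: [3.5, -0.1, 10.9]
gripper_width: 9.3
gripper_force: 63.9
```

{"name": "drive_tool", "arguments": {
  "targets": [
    {"slide": [0.03,0,0.06],"twist": 0},
    {"slide": [0.05,0,0.12],"twist": 0},
    {"slide": [0.06,0,0.18],"twist": 0},
    {"slide": [0.06,0,0.2],"twist": 0},
    {"slide": [0.06,0,0.2],"twist": 0}
  ]
}}

```text
clock: 11.28
tool_pos: [583.5, 283.1, 29.4]
eef_rot: [-3.139, 0.001, -0.011]
contact_force: [4.1, 0.5, 7.7]
gripper_width: 9.5
gripper_force: 63.8
```

{"name": "drive_tool", "arguments": {
  "targets": [
    {"slide": [0,0,-0.03],"twist": 0},
    {"slide": [0,0,-0.03],"twist": 0},
    {"slide": [0,0,-0.03],"twist": 0},
    {"slide": [0,0,-0.03],"twist": 0},
    {"slide": [0,0,-0.03],"twist": 0},
    {"slide": [0,0,-0.03],"twist": 0}
  ],
  "grip": 0.6
}}

```text
clock: 11.78
tool_pos: [580.4, 282.5, 27.9]
eef_rot: [3.141, 0.0, -0.001]
contact_force: [-0.1, 0.1, 0.3]
gripper_width: 34.3
gripper_force: 0.0
```

{"name": "drive_tool", "arguments": {
  "targets": [
    {"slide": [0,0,-0.3],"twist": 0},
    {"slide": [0,0,-0.6],"twist": 0},
    {"slide": [0,0,-1],"twist": 0},
    {"slide": [0,0,-1],"twist": 0}
  ]
}}

```text
clock: 12.12
tool_pos: [583.2, 283.6, 116.3]
eef_rot: [-3.137, -0.0, -0.016]
contact_force: [1.6, 1.1, 1.5]
gripper_width: 34.1
gripper_force: 0.0
```

{"name": "drive_tool", "arguments": {
  "targets": [
    {"slide": [0,0,-0.3],"twist": 0},
    {"slide": [0,0,-0.6],"twist": 0},
    {"slide": [0,0,-1],"twist": 0},
    {"slide": [0,0,-1],"twist": 0}
  ]
}}

```text
clock: 12.45
tool_pos: [582.5, 283.3, 196.4]
eef_rot: [-3.137, -0.0, -0.016]
contact_force: [0.2, 1.1, 1.8]
gripper_width: 34.2
gripper_force: 0.0
```

```bash
python3 - <<'E'
from h import *
b,K,T=grab("scene","s6.png")
m=cv2.inRange(cv2.cvtColor(b,cv2.COLOR_BGR2HSV),(0,0,0),(180,110,75))
x0,y0,x1,y1=185,232,262,282
m=m[y0:y1,x0:x1];n,l,st,c=cv2.connectedComponentsWithStats(m)
for i in range(1,n):
    if st[i][4]>20: print(st[i]+[x0,y0,0,0,0],c[i]+[x0,y0],onz(K,T,*(c[i]+[x0,y0]),22).round())
print(proj(K,T,[527,283,22]),proj(K,T,[587,283,22]),proj(K,T,[467,283,22]),bot.get_obs()["tool_pos"])
E
```

```text
[197 238  31  17 284] [212.05985915 246.22887324] [545. 282.  22.]
[215.94273983 248.63348773] [202.34973891 241.41001377] [230.23678737 256.22950576] [582.18373133 283.18497845 193.60466434]
```

The keeper is on the bench at about (545, 282), clear of the rack. Next I turn the tool and go to the bar root behind the rolls.

{"name": "drive_tool", "arguments": {
  "targets": [
    {"slide": [-0.1,0.1,-0.15],"twist": -0.075},
    {"slide": [-0.2,0.2,-0.15],"twist": -0.15},
    {"slide": [-0.3,0.3,-0.15],"twist": -0.225},
    {"slide": [-0.4,0.4,-0.15],"twist": -0.3},
    {"slide": [-0.5,0.5,-0.15],"twist": -0.375},
    {"slide": [-0.6,0.6,-0.15],"twist": -0.45},
    {"slide": [-0.68,0.7,-0.15],"twist": -0.525},
    {"slide": [-0.68,0.8,-0.15],"twist": -0.6},
    {"slide": [-0.68,0.9,-0.15],"twist": -0.675},
    {"slide": [-0.68,1,-0.15],"twist": -0.75},
    {"slide": [-0.68,1,-0.15],"twist": -0.825},
    {"slide": [-0.68,1,-0.15],"twist": -0.9},
    {"slide": [-0.68,1,-0.15],"twist": -1},
    {"slide": [-0.68,1,-0.15],"twist": -1},
    {"slide": [-0.68,1,-0.15],"twist": -1}
  ],
  "grip": 0.18
}}

```text
clock: 13.75
tool_pos: [525.9, 202.3, 199.0]
eef_rot: [-2.22, -2.222, 0.002]
contact_force: [0.7, -0.4, -0.4]
gripper_width: 69.8
gripper_force: 0.0
```

{"name": "drive_tool", "arguments": {
  "targets": [
    {"slide": [-0.4,0,0],"twist": 0},
    {"slide": [-0.8,0,0],"twist": 0},
    {"slide": [-1,0,0],"twist": 0}
  ]
}}

```text
clock: 14.0
tool_pos: [525.9, 120.2, 199.4]
eef_rot: [2.224, 2.218, -0.003]
contact_force: [0.4, -0.0, -0.5]
gripper_width: 70.3
gripper_force: 0.0
```

{"name": "drive_tool", "arguments": {
  "targets": [
    {"slide": [-0.4,0,0],"twist": 0},
    {"slide": [-0.8,0,0],"twist": 0},
    {"slide": [-1,0,0],"twist": 0}
  ]
}}

```text
clock: 14.25
tool_pos: [525.8, 39.6, 199.5]
eef_rot: [2.225, 2.217, -0.003]
contact_force: [-0.2, -0.2, 0.3]
gripper_width: 70.2
gripper_force: 0.0
```

{"name": "drive_tool", "arguments": {
  "targets": [
    {"slide": [-0.4,0,0],"twist": 0},
    {"slide": [-0.8,0,0],"twist": 0},
    {"slide": [-1,0,0],"twist": 0}
  ]
}}

```text
clock: 14.5
tool_pos: [525.7, -40.4, 199.4]
eef_rot: [-2.226, -2.217, 0.003]
contact_force: [1.5, 0.4, 0.5]
gripper_width: 70.4
gripper_force: 0.0
```

{"name": "drive_tool", "arguments": {
  "targets": [
    {"slide": [-0.4,0,0],"twist": 0},
    {"slide": [-0.8,0,0],"twist": 0},
    {"slide": [-1,0,0],"twist": 0},
    {"slide": [-1,0,0],"twist": 0}
  ]
}}

```text
clock: 14.83
tool_pos: [525.7, -120.6, 199.2]
eef_rot: [-2.227, -2.215, 0.003]
contact_force: [-0.7, 0.6, -0.1]
gripper_width: 70.2
gripper_force: 0.0
```

{"name": "drive_tool", "arguments": {
  "targets": [
    {"slide": [-0.27,0.01,0],"twist": 0},
    {"slide": [-0.54,0.02,0],"twist": 0},
    {"slide": [-0.54,0.02,0],"twist": 0},
    {"slide": [-0.54,0.02,0],"twist": 0},
    {"slide": [-0.54,0.02,0],"twist": 0}
  ]
}}

```text
clock: 15.25
tool_pos: [527.8, -159.7, 199.9]
eef_rot: [-2.221, -2.22, -0.0]
contact_force: [0.1, -0.5, -0.6]
gripper_width: 70.1
gripper_force: 0.0
```

{"name": "drive_tool", "arguments": {
  "targets": [
    {"slide": [0,0,0.12],"twist": 0},
    {"slide": [0,0,0.24],"twist": 0},
    {"slide": [0,0,0.36],"twist": 0},
    {"slide": [0,0,0.48],"twist": 0},
    {"slide": [0,0,0.6],"twist": 0},
    {"slide": [0,0,0.72],"twist": 0},
    {"slide": [0,0,0.8],"twist": 0},
    {"slide": [0,0,0.8],"twist": 0}
  ]
}}

```text
clock: 15.92
tool_pos: [527.0, -160.4, 133.9]
eef_rot: [-2.219, -2.219, 0.002]
contact_force: [0.7, -0.2, -0.4]
gripper_width: 70.1
gripper_force: 0.0
```

{"name": "drive_tool", "arguments": {
  "targets": [
    {"slide": [-0.03,0,0.0],"twist": 0},
    {"slide": [-0.03,0,0.1],"twist": 0},
    {"slide": [-0.03,0,0.2],"twist": 0},
    {"slide": [-0.03,0,0.3],"twist": 0},
    {"slide": [-0.03,0,0.4],"twist": 0},
    {"slide": [-0.03,0,0.5],"twist": 0},
    {"slide": [-0.03,0,0.58],"twist": 0},
    {"slide": [-0.03,0,0.61],"twist": 0},
    {"slide": [-0.03,0,0.61],"twist": 0}
  ]
}}

```text
clock: 16.67
tool_pos: [527.3, -162.9, 86.4]
eef_rot: [-2.22, -2.22, 0.001]
contact_force: [-0.5, -0.0, -0.4]
gripper_width: 70.1
gripper_force: 0.0
```

{"name": "drive_tool", "arguments": {
  "targets": [
    {"slide": [0.06,0,0],"twist": 0},
    {"slide": [0.12,0,0],"twist": 0},
    {"slide": [0.17,0,0],"twist": 0},
    {"slide": [0.22,0,0],"twist": 0},
    {"slide": [0.27,0,0],"twist": 0},
    {"slide": [0.32,0,0],"twist": 0},
    {"slide": [0.37,0,0],"twist": 0},
    {"slide": [0.37,0,0],"twist": 0}
  ]
}}

```text
clock: 17.33
tool_pos: [528.0, -132.8, 88.0]
eef_rot: [2.221, 2.222, 0.001]
contact_force: [-0.5, -0.9, 0.3]
gripper_width: 70.3
gripper_force: 0.1
```

{"name": "drive_tool", "arguments": {
  "targets": [
    {"slide": [0,0,0.06],"twist": 0},
    {"slide": [0,0,0.12],"twist": 0},
    {"slide": [0,0,0.14],"twist": 0},
    {"slide": [0,0,0.14],"twist": 0}
  ]
}}

```text
clock: 17.67
tool_pos: [527.1, -133.2, 74.9]
eef_rot: [-2.22, -2.22, 0.001]
contact_force: [-0.4, -0.2, 0.2]
gripper_width: 70.1
gripper_force: 0.0
```

{"name": "drive_tool", "arguments": {
  "targets": [
    {"slide": [0.07,0,0],"twist": 0},
    {"slide": [0.14,0,0],"twist": 0},
    {"slide": [0.21,0,0],"twist": 0},
    {"slide": [0.28,0,0],"twist": 0},
    {"slide": [0.35,0,0],"twist": 0},
    {"slide": [0.42,0,0],"twist": 0},
    {"slide": [0.49,0,0],"twist": 0},
    {"slide": [0.56,0,0],"twist": 0},
    {"slide": [0.63,0,0],"twist": 0},
    {"slide": [0.7,0,0],"twist": 0},
    {"slide": [0.77,0,0],"twist": 0},
    {"slide": [0.84,0,0],"twist": 0},
    {"slide": [0.91,0,0],"twist": 0},
    {"slide": [0.98,0,0],"twist": 0},
    {"slide": [0.98,0,0],"twist": 0}
  ]
}}

```text
clock: 18.92
tool_pos: [527.9, -53.9, 76.5]
eef_rot: [-2.22, -2.222, -0.001]
contact_force: [0.8, -0.1, 0.0]
gripper_width: 70.4
gripper_force: 0.0
```

```bash
python3 - <<'E'
from h import *
b,K,T=grab("scene")
u,v=proj(K,T,[527,20,70]).astype(int)
cv2.imwrite("pics/g7.png",cv2.resize(b[v-50:v+50,u-60:u+60],(720,600),interpolation=3))
o=bot.get_obs();print(o["tool_pos"],o["contact_force"])
E
```

```text
[527.92250916 -54.20262864  76.53473563] [-0.35744515 -0.22074682 -0.24555025]
```

{"name": "drive_tool", "arguments": {
  "targets": [
    {"slide": [0.06,0,0],"twist": 0},
    {"slide": [0.12,0,0],"twist": 0},
    {"slide": [0.18,0,0],"twist": 0},
    {"slide": [0.24,0,0],"twist": 0},
    {"slide": [0.3,0,0],"twist": 0},
    {"slide": [0.36,0,0],"twist": 0},
    {"slide": [0.42,0,0],"twist": 0},
    {"slide": [0.48,0,0],"twist": 0},
    {"slide": [0.54,0,0],"twist": 0},
    {"slide": [0.6,0,0],"twist": 0},
    {"slide": [0.66,0,0],"twist": 0},
    {"slide": [0.72,0,0],"twist": 0},
    {"slide": [0.75,0,0],"twist": 0},
    {"slide": [0.75,0,0],"twist": 0}
  ]
}}

```text
clock: 20.13
tool_pos: [527.8, 5.8, 76.4]
eef_rot: [-2.22, -2.222, -0.001]
contact_force: [0.7, -0.8, -0.1]
gripper_width: 70.2
gripper_force: 0.1
```

```bash
python3 - <<'E'
from h import *
b,K,T=grab("scene")
a,K1,T1=grab("top")
p=bot.get_obs();print(p["tool_pos"],p["contact_force"])
h=cv2.cvtColor(b,cv2.COLOR_BGR2HSV);m=((h[...,1]<50)&(h[...,2]>120)).astype(np.uint8)
cs=[]
for y in range(-60,200,6):  # top-side line of rolls facing the camera, z=100,x=527-36
    u,v=proj(K,T,[491,y,101]).round().astype(int); cs.append((y,int(h[v,u,1]),int(h[v,u,2])))
print(cs)
u,v=proj(K,T,[527,60,70]).astype(int)
cv2.imwrite("pics/g8.png",cv2.resize(b[v-50:v+50,u-60:u+60],(720,600),interpolation=3))
E
```

```text
[527.58623012   5.60683606  75.99682088] [-0.0716124  -0.56742734 -0.5947472 ]
[(-60, 108, 66), (-54, 118, 65), (-48, 58, 31), (-42, 30, 17), (-36, 15, 17), (-30, 12, 21), (-24, 29, 26), (-18, 18, 28), (-12, 9, 27), (-6, 10, 26), (0, 33, 23), (6, 10, 26), (12, 20, 52), (18, 24, 85), (24, 43, 167), (30, 48, 181), (36, 42, 218), (42, 42, 217), (48, 41, 220), (54, 43, 222), (60, 42, 220), (66, 41, 219), (72, 42, 217), (78, 42, 219), (84, 42, 207), (90, 39, 227), (96, 42, 226), (102, 41, 224), (108, 43, 223), (114, 43, 220), (120, 41, 224), (126, 41, 229), (132, 42, 194), (138, 93, 153), (144, 141, 141), (150, 137, 127), (156, 140, 133), (162, 139, 134), (168, 136, 131), (174, 139, 132), (180, 135, 138), (186, 134, 137), (192, 142, 133), (198, 71, 166)]
```

{"name": "drive_tool", "arguments": {
  "targets": [
    {"slide": [0.05,0,0],"twist": 0},
    {"slide": [0.1,0,0],"twist": 0},
    {"slide": [0.15,0,0],"twist": 0},
    {"slide": [0.2,0,0],"twist": 0},
    {"slide": [0.25,0,0],"twist": 0},
    {"slide": [0.3,0,0],"twist": 0},
    {"slide": [0.35,0,0],"twist": 0},
    {"slide": [0.4,0,0],"twist": 0},
    {"slide": [0.45,0,0],"twist": 0},
    {"slide": [0.5,0,0],"twist": 0},
    {"slide": [0.55,0,0],"twist": 0},
    {"slide": [0.6,0,0],"twist": 0},
    {"slide": [0.65,0,0],"twist": 0},
    {"slide": [0.7,0,0],"twist": 0},
    {"slide": [0.7,0,0],"twist": 0}
  ]
}}

```text
clock: 21.48
tool_pos: [527.8, 61.8, 76.4]
eef_rot: [-2.22, -2.222, -0.001]
contact_force: [0.4, -0.6, -0.7]
gripper_width: 70.2
gripper_force: 0.6
```

```bash
cat > c.py <<'E'
from h import *
b,K,T=grab("scene")
p=bot.get_obs();print(p["tool_pos"],p["contact_force"])
h=cv2.cvtColor(b,cv2.COLOR_BGR2HSV)
for z,x in((97,491),(62,478)):
    print(z,[(y,int(h[v,u,1]),int(h[v,u,2])) for y in range(40,200,5) for u,v in [proj(K,T,[x,y,z]).round().astype(int)]])
E
python3 c.py
```

```text
[527.76721675  61.55379315  76.32999186] [ 0.59609519 -2.13959485 -0.34264627]
97 [(40, 11, 24), (45, 20, 26), (50, 0, 23), (55, 0, 23), (60, 20, 25), (65, 17, 60), (70, 18, 102), (75, 42, 146), (80, 49, 189), (85, 49, 189), (90, 41, 224), (95, 43, 223), (100, 42, 225), (105, 41, 225), (110, 42, 225), (115, 39, 221), (120, 39, 221), (125, 41, 223), (130, 41, 220), (135, 42, 218), (140, 42, 224), (145, 39, 226), (150, 40, 230), (155, 42, 218), (160, 49, 184), (165, 47, 184), (170, 46, 183), (175, 46, 181), (180, 46, 183), (185, 46, 188), (190, 52, 173), (195, 132, 131)]
62 [(40, 116, 92), (45, 121, 146), (50, 117, 116), (55, 121, 93), (60, 116, 97), (65, 118, 97), (70, 116, 99), (75, 67, 126), (80, 45, 143), (85, 51, 126), (90, 47, 124), (95, 49, 141), (100, 47, 140), (105, 48, 139), (110, 47, 151), (115, 48, 137), (120, 45, 135), (125, 46, 133), (130, 46, 154), (135, 50, 159), (140, 50, 139), (145, 48, 137), (150, 52, 152), (155, 45, 135), (160, 51, 134), (165, 51, 135), (170, 50, 107), (175, 56, 86), (180, 66, 85), (185, 107, 100), (190, 120, 138), (195, 115, 159)]
```

{"name": "drive_tool", "arguments": {
  "targets": [
    {"slide": [0.02,0,0],"twist": 0},
    {"slide": [0.04,0,0],"twist": 0},
    {"slide": [0.06,0,0],"twist": 0},
    {"slide": [0.06,0,0],"twist": 0},
    {"slide": [0.03,0,0],"twist": 0},
    {"slide": [0,0,0],"twist": 0},
    {"slide": [-0.05,0,0],"twist": 0},
    {"slide": [-0.12,0,0],"twist": 0},
    {"slide": [-0.12,0,0],"twist": 0}
  ]
}}

```text
clock: 22.28
tool_pos: [527.9, 50.4, 76.5]
eef_rot: [2.222, 2.22, 0.0]
contact_force: [0.2, 0.4, 0.6]
gripper_width: 69.9
gripper_force: 0.0
```

{"name": "drive_tool", "arguments": {
  "targets": [
    {"slide": [0,0,-0.2],"twist": 0},
    {"slide": [0,0,-0.5],"twist": 0},
    {"slide": [0,0,-1],"twist": 0},
    {"slide": [0,0,-1],"twist": 0}
  ]
}}

```text
clock: 22.62
tool_pos: [530.6, 51.3, 164.9]
eef_rot: [2.216, 2.216, 0.014]
contact_force: [0.2, 0.5, 2.7]
gripper_width: 69.8
gripper_force: 0.0
```

{"name": "drive_tool", "arguments": {
  "targets": [
    {"slide": [-0.3,0,-0.5],"twist": 0},
    {"slide": [-0.6,0,-0.5],"twist": 0},
    {"slide": [-1,0,-0.5],"twist": 0},
    {"slide": [-1,0,-0.5],"twist": 0}
  ]
}}

```text
clock: 22.95
tool_pos: [528.2, -33.1, 197.6]
eef_rot: [2.223, 2.214, -0.0]
contact_force: [0.4, -0.2, -0.8]
gripper_width: 70.2
gripper_force: 0.0
```

{"name": "drive_tool", "arguments": {
  "targets": [
    {"slide": [-0.3,0,0],"twist": 0},
    {"slide": [-0.6,0,0],"twist": 0},
    {"slide": [-1,0,0],"twist": 0},
    {"slide": [-1,0,0],"twist": 0}
  ]
}}

```text
clock: 23.28
tool_pos: [527.5, -112.8, 196.0]
eef_rot: [2.225, 2.216, -0.003]
contact_force: [-0.1, -0.8, -0.7]
gripper_width: 70.2
gripper_force: 0.0
```

```bash
python3 - <<'E'
from h import *
b,K,T=grab("scene");a,K1,T1=grab("top")
c=np.zeros((600,800,3),np.uint8);c[:330]=cv2.resize(a[162:228,160:320],(800,330),interpolation=3);c[330:,:400]=cv2.resize(b[180:270,190:323],(400,270),interpolation=3);cv2.imwrite("pics/g9.png",c)
print(proj(K1,T1,[527,66,95]),bot.get_obs()["clock"])
E
```

```text
[246.41796025 191.23733926] 23.3833
```

View pics/g9.png

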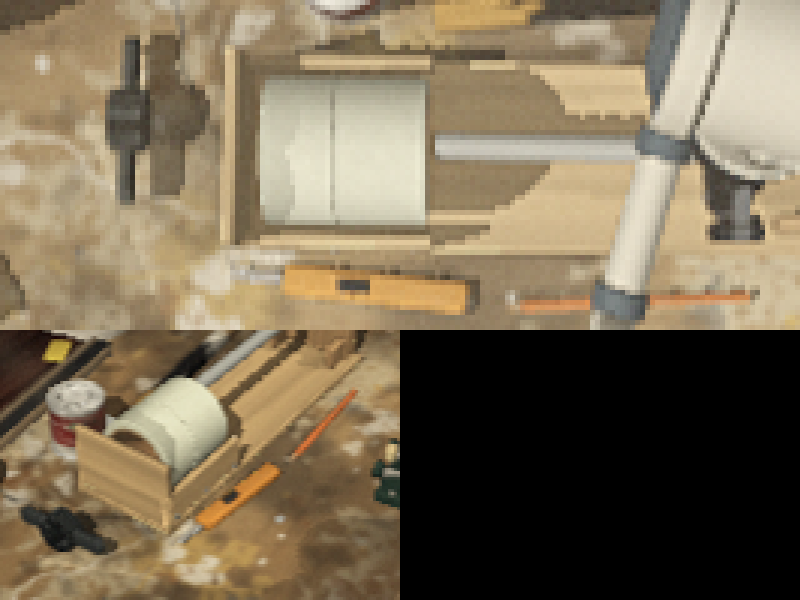

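The top panel shows both rolls standing side by side in the tray (260–428), clear of the bar end at (434,147). The keeper lies on the bench at (127,120), clear of the rack, and the bystanders look untouched. I'm handing in now.

```bash
python3 -c "
from bench import bot
print(bot.hand_in())"
```

```text
the job is handed in; nothing more can be done
None
```

I laid the keeper on the bench beyond the end wall, stood both rolls on edge in the tray clear of the bar, and handed the job in at about 23 s; hand-in returned no verdict, but the last picture showed everything in place.

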